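# Find the socket that fits the drive-flange nut

### The arm

A 6-joint arm with a two-finger parallel gripper is mounted at the origin on the work surface. World frame = base frame: x ahead of the robot, y to its left, z up, the work surface at z = 0. Lengths are in m, angles in degrees, forces in N, time in s.
With the tool pointing down it reaches from about 0.35 to 0.95 m from the base axis. Payload 17.4 kg.
Tool frame: the origin (TCP) lies at the very end of the fingers, on their centre line; the grasp point (between the pads) lies 19 mm behind it; z points along the fingers, y is the line along which they close (so a half turn about z gives the same grasp; the last joint's range is limited). The gripper opens to 93 mm and grips with 3 to 60 N. Pads are 15 mm wide; open, the fingers measure 128 mm over their backs; the gripper's body (75 mm by 188 mm) begins 65 mm behind the grasp point.
Start: joints at [65.672, 6.646, 82.598, -0, 90.757, -2.166], TCP at [0.255, 0.625, 0.219] pointing down, gripper open.
Joint ranges: [-162.19, 162.19], [-47.58, 125.68], [4.15, 143.07], [-65.23, 245.23], [0.69, 171.88], [-170.13, 170.13]. Speed limits (degrees/s): [108.29, 108.29, 127.2, 180, 180, 180].

### API

Orientations are given as [roll, pitch, yaw] about the fixed x, y, z axes, in that order (R = Rz(yaw) Ry(pitch) Rx(roll)).
In Python, from cell import bot gives the robot as it stands.
- The arm moves only by the tool step_arm, never from a script. Its argument "increments" is a list of rows, each an object with "offset": the shift along the tool's x, y, z in mm, a list of three; "roll": the turn about the tool's z in degrees; "grip": the opening, from 0 (shut) to 1 (fully open). A call has 1 to 10 rows; each row is the pose to reach, as a shift and turn from the pose commanded when the call began, along the tool's axes at that moment; what a row does not reach only later rows make up. A row lasts 1/12 s, in which the tool goes at most 41.7 mm and 7.16 degrees, less where a joint would pass 70% of its speed; a pose out of reach is approached as far as the arm can. A call with a gripper value outside its range is refused whole. The fingers move at their own pace and stop on an object; "force" is the grip in N (left out, the last holds). Time passes only in rows, so rows that repeat a pose let the fingers close. It gives the time, the measured TCP pose, the force, the opening and the grip force at its end, in the units of the state.
- bot.read_state(): the state, without advancing time (a new reading comes with each control period).
- bot.read_camera(name): name is "scene" or "top" or "wrist"; returns a dict with "image" (384x512x3 uint8, red, green, blue), "z_map" (384x512 float32, m along the optical axis (not along the pixel's ray), 0 where there is no reading), "K" (3x3 intrinsics, pixels), "dist" ([k1, k2, p1, p2, k3] as OpenCV has them; the pictures are not rectified), "world_from_camera" (4x4, takes a point from camera to world coordinates); the wrist camera has in their place "hand_eye" (4x4, takes a point from camera to tool coordinates, whose origin is the TCP and whose axes are the flange's). Camera axes: x right, y down, z forward; pixel columns grow to the right and rows downward; lengths in m; the calibration is good to about 2 mm. A picture is of the moment at which its call begins: read the wrist's pose just before it.
- bot.job_done(): hands the job in; it is judged then, once.
The state is a dict: "time_s": time; "qpos": joint angles; "joint_vel": joint speeds; "joint_efforts": joint torques, N m; "position": TCP position; "eef_rot": TCP orientation; "contact_force": force on the tool from outside, world axes, zero at the start; "wrist_torque": the same for the moment, N m; "grip_width": finger opening in m; "finger_force": force on a finger pad.
Only numpy, scipy, OpenCV 4.12 (cv2) and the standard library are available. Lean on these libraries where they do the work, as an engineer would, in place of code of your own. Each camera call takes 0.05 s, during which the arm holds its last target. There are 200 camera calls.

### The job

Swing the clear guard of the blue fixture up and gently back onto its stop, then try the sockets from the red rack on the hex nut of the flange in the fixture to find the one that fits it snugly (not a larger one that merely drops over). Stand any socket that does not fit back on a peg of the rack, and finish with the right one pushed fully down on the nut and upright, still gripped in the fingers by its square adapter, the guard still open; leave the can, bearing ring and wrench alone.

Things in the scene. Friction and masses are not known exactly. Their poses are not given: they have to be found in the camera images.
- guard (a joint): clear hinged guard with a yellow rim over the blue holding fixture: 0 = closed (level), grows as its near edge lifts, 1.7 rad = open on its stop, just past upright, leaning away. Starts closed or slightly raised. Friction hinge: it stays at whatever angle it is left; 2 to 4 N at the bar moves it
- guard_bar (a point): middle of the guard's red round grab bar, 12 mm thick and 110 mm clear, parallel to the hinge; 42 mm of free space between the bar and the guard's edge, so that it can be pinched across from above and swivel between the fingers; 195 mm from the hinge axis. The point's x axis points from bar to hinge, y along the bar
- guard_hinge (a point): middle of the guard's hinge axis, 85 mm above the bench at the far (+x) side of the fixture; the point's y axis is the hinge axis, x points away from the fixture's middle
- fixture_center (a point): centre of the top of the fixture's base plate (170 x 160 mm), 12 mm above the bench, 80 mm from the hinge axis in plan; x axis square to the hinge and towards it. Side and far walls (outer 150 x 160 mm) rise to 80 mm above the bench; the near side is open. The flange clamped here is the one to work on
- peg_1 (a point): foot of the first peg on the red socket rack (board 230 x 75 x 12 mm), at the board's top, 12 mm above the bench; three pegs in a row along the rack's x axis, 72 mm apart, each 14 mm thick and 16 mm tall with a tapered tip. Any peg takes any socket
- peg_2 (a point): foot of the middle peg, as peg_1
- peg_3 (a point): foot of the third peg, as peg_1
- nut_a (a point): axis of a brass hex nut on a fixed flange, at its seat (flat hub top 58 mm across, 45 mm above the bench); z up, x square to a pair of flats. Nut 16 mm tall, then 3.5 mm chamfer and 3.5 mm stud. nut_a and nut_b are 22 and 28 mm across flats, in no told order; which is in the fixture changes, the other waits on the grey pallet by a third flange (34 mm nut) that always stays there
- nut_b (a point): axis of a brass hex nut on a fixed flange, at its seat (flat hub top 58 mm across, 45 mm above the bench); z up, x square to a pair of flats. Nut 16 mm tall, then 3.5 mm chamfer and 3.5 mm stud. nut_a and nut_b are 22 and 28 mm across flats, in no told order; which is in the fixture changes, the other waits on the grey pallet by a third flange (34 mm nut) that always stays there
- socket_a: smallest of three steel sockets, 38 mm outside, mouth down over a rack peg (which one changes); about 0.3 kg. Origin: centre of the mouth, z up. Hex bore 25.0 mm across flats, 30 mm deep, flats square to x. Barrel to 40 mm, then the 20 x 20 mm square adapter, faces square to x and y, 40 to 86 mm above the origin: grip here. A bore too small stops on top of the nut, 16 to 20 mm above the seat
- socket_b: middle of three steel sockets, 45 mm outside, mouth down over a rack peg (which one changes); about 0.3 kg. Origin: centre of the mouth, z up. Hex bore 31.0 mm across flats, 30 mm deep, flats square to x. Barrel to 40 mm, then the 20 x 20 mm square adapter, faces square to x and y, 40 to 86 mm above the origin: grip here. The right bore, 3 mm over its nut, goes down to the seat (10 degrees free)
- socket_c: largest of three steel sockets, 52 mm outside, mouth down over a rack peg (which one changes); about 0.3 kg. Origin: centre of the mouth, z up. Hex bore 37.0 mm across flats, 30 mm deep, flats square to x. Barrel to 40 mm, then the 20 x 20 mm square adapter, faces square to x and y, 40 to 86 mm above the origin: grip here. A bore too large drops over the nut but hangs loose: wrong
- spray_can: blue-labelled can, 56 mm across and 170 mm tall, standing on the bench; not to be disturbed. Origin at its underside
- bearing: aluminium bearing ring, 62 mm across and 18 mm tall, lying on the bench; not to be disturbed. Origin at its underside
- wrench: steel wrench, 190 mm long, lying on the bench along its x axis; not to be disturbed. Origin at its underside
Things that resemble listed ones, but are neither listed nor needed, are in the scene too. Leave any pink or purple look-alike of the socket_b alone.

How it is judged (in metres and radians):
On the way, in this order (a step that is already met when the one before it is completed fails the run):
1. the guard is open on its stop (value of joint guard above 1.6 rad), for 0.2 s.
2. with the guard open, the socket that fits the nut in the fixture is lifted off the rack (value of joint guard above 1.6 rad and ((horizontal distance between nut_a and fixture_center below 0.02 m and height (world z) of socket_a above 0.05 m) or (horizontal distance between nut_b and fixture_center below 0.02 m and height (world z) of socket_b above 0.05 m))), for 0.1 s.
At the end, for the whole second after the job is handed in: guard open (over 1.60 rad); the matching socket over the fixture's nut, mouth within 4 mm of seat height and of the axis, upright within 0.08 rad, still, gripped with over 3 N; the other two sockets upright over rack pegs (within 10 mm of the axis, mouth on the board) (value of joint guard above 1.6 rad and ((horizontal distance between nut_a and fixture_center below 0.02 m and horizontal distance between socket_a and nut_a below 0.004 m and z of socket_a in the frame of nut_a between -0.004 and 0.004 m and angle between socket_a's own z axis and vertical below 0.08 rad and linear speed of socket_a below 0.02 m/s and contact force between the fingers and socket_a above 3 N and ((horizontal distance between socket_b and peg_1 below 0.01 m or horizontal distance between socket_b and peg_2 below 0.01 m or horizontal distance between socket_b and peg_3 below 0.01 m) and height (world z) of socket_b below 0.02 m and angle between socket_b's own z axis and vertical below 0.1 rad and linear speed of socket_b below 0.03 m/s) and ((horizontal distance between socket_c and peg_1 below 0.01 m or horizontal distance between socket_c and peg_2 below 0.01 m or horizontal distance between socket_c and peg_3 below 0.01 m) and height (world z) of socket_c below 0.02 m and angle between socket_c's own z axis and vertical below 0.1 rad and linear speed of socket_c below 0.03 m/s)) or (horizontal distance between nut_b and fixture_center below 0.02 m and horizontal distance between socket_b and nut_b below 0.004 m and z of socket_b in the frame of nut_b between -0.004 and 0.004 m and angle between socket_b's own z axis and vertical below 0.08 rad and linear speed of socket_b below 0.02 m/s and contact force between the fingers and socket_b above 3 N and ((horizontal distance between socket_a and peg_1 below 0.01 m or horizontal distance between socket_a and peg_2 below 0.01 m or horizontal distance between socket_a and peg_3 below 0.01 m) and height (world z) of socket_a below 0.02 m and angle between socket_a's own z axis and vertical below 0.1 rad and linear speed of socket_a below 0.03 m/s) and ((horizontal distance between socket_c and peg_1 below 0.01 m or horizontal distance between socket_c and peg_2 below 0.01 m or horizontal distance between socket_c and peg_3 below 0.01 m) and height (world z) of socket_c below 0.02 m and angle between socket_c's own z axis and vertical below 0.1 rad and linear speed of socket_c below 0.03 m/s)))); the arm keeps its last pose, push and grip.
It fails at once if the guard is slammed onto its stop (past 1.3 rad faster than 2 rad/s) (value of joint guard above 1.3 rad and velocity of joint guard above 2 rad/s).
It fails at once if the can, the bearing ring or the wrench is moved by more than 30 mm (distance of any of spray_can, bearing, wrench from where it was at the start of the episode above 0.03 m).
It also fails if it takes over 69 s, if anything falls off the work surface, if the arm or the gripper's body presses on something with over 40 N, if the wrist force passes 120 N, or if a joint passes its speed limit or range.

## Working session

There is one attempt and no reset: what is moved stays moved. The work goes in short steps, Python scripts to look and compute and a tool call to move; the robot and the scene stay as the last step left them, time stands still between calls to the robot, and variables do not carry over. Pictures are saved under pics/ and viewed, at most 10 in all, crops included, and the job is handed in when it is done.

Besides the shell and the picture viewer there is one more tool, called after "Emit:" by a JSON object that holds its "api" and its "payload", one argument or row to a line. step_arm: Moves the arm, as the interface text tells. Its arguments: {"type":"object","properties":{"increments":{"type":"array"},"force":{"type":"number"}},"required":["increments"]}

```bash
mkdir -p pics; cat > h.py <<'E'
import numpy as np, cv2, pickle
from cell import bot
def grab(n):
    s=bot.read_state(); c=bot.read_camera(n)
    if n=='wrist':
        from scipy.spatial.transform import Rotation as R
        T=np.eye(4);T[:3,:3]=R.from_euler('xyz',s['eef_rot'],degrees=True).as_matrix();T[:3,3]=s['position']
        c['world_from_camera']=T@c['hand_eye']
    return c
def cloud(c):
    h,w=c['z_map'].shape
    u,v=np.meshgrid(np.arange(w),np.arange(h))
    p=cv2.undistortPoints(np.stack([u,v],-1).reshape(-1,1,2).astype(np.float32),c['K'],np.array(c['dist'])).reshape(h,w,2)
    P=np.dstack([p,np.ones((h,w))])*c['z_map'][...,None]
    T=c['world_from_camera'];return P@T[:3,:3].T+T[:3,3]
def plane(c,uv,z):
    p=cv2.undistortPoints(np.array(uv,np.float32).reshape(-1,1,2),c['K'],np.array(c['dist'])).reshape(-1,2)
    T=c['world_from_camera'];d=np.c_[p,np.ones(len(p))]@T[:3,:3].T
    return T[:3,3]+d*((z-T[2,3])/d[:,2])[:,None]
def save(c,f,s=1.5): cv2.imwrite('pics/'+f,cv2.resize(c['image'][...,::-1],None,fx=s,fy=s,interpolation=cv2.INTER_CUBIC))
E
python3 - <<'E'
from h import *
s=bot.read_state();print({k:s[k] for k in('time_s','position','eef_rot','contact_force','grip_width')})
for n in('top','scene'):
    c=grab(n);pickle.dump(c,open(n+'.pkl','wb'));save(c,n+'0.png');print(c['world_from_camera'].round(3),c['K'].round(1))
E
```

```text
{'time_s': 0.0, 'position': array([0.25453412, 0.62496271, 0.21790454]), 'eef_rot': array([-1.79935045e+02, -2.07924675e-03,  1.57841456e+02]), 'contact_force': array([0.23034362, 0.13431439, 0.40473617]), 'grip_width': 0.09346877840549457}
[[ 0.008 -0.994  0.11   0.4  ]
 [-1.    -0.008  0.007 -0.004]
 [-0.006 -0.11  -0.994  1.457]
 [ 0.     0.     0.     1.   ]] [[396.1   0.  257.2]
 [  0.  396.1 191.5]
 [  0.    0.    1. ]]
[[ 0.815  0.396 -0.423  1.01 ]
 [ 0.58  -0.574  0.578 -0.606]
 [-0.014 -0.717 -0.697  0.827]
 [ 0.     0.     0.     1.   ]] [[357.9   0.  260.2]
 [  0.  357.9 194.2]
 [  0.    0.    1. ]]
```

View pics/top0.png

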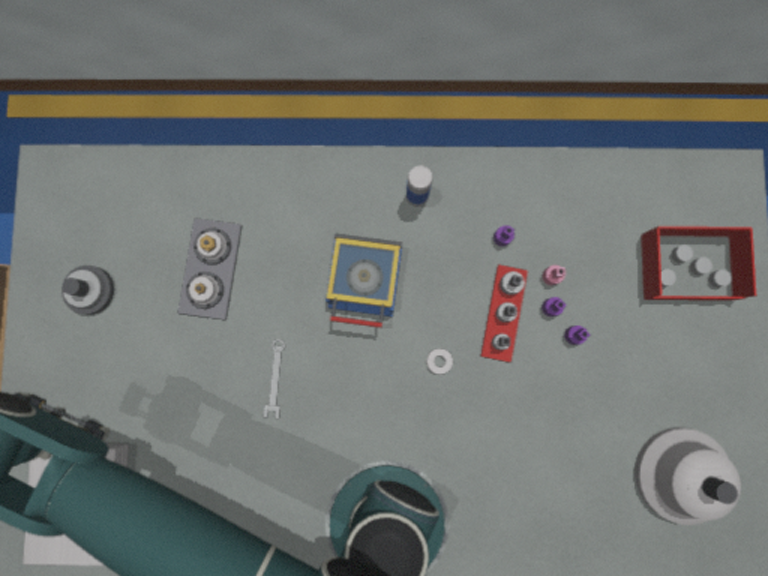

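View pics/scene0.png

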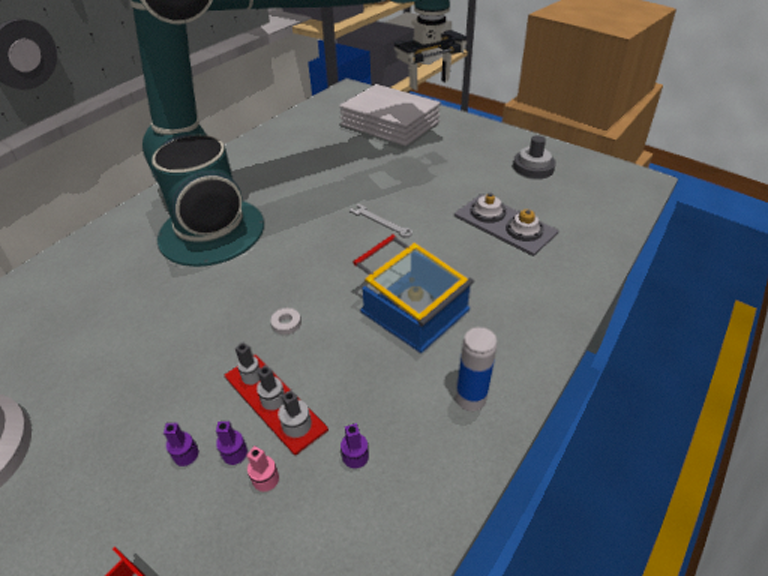

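The top view shows the fixture at about (365,277), with its red bar at (357,322). The rack sockets are at (513,283), (508,312) and (502,343), the pallet nuts at (210,243) and (202,290), the can at (419,185), the ring at (440,361) and the wrench at about (275,380). The scene view agrees: the guard is near closed and the biggest socket is at the far end of the rack.

```bash
python3 - <<'E'
from h import *
for n in('top','scene'):
    c=pickle.load(open(n+'.pkl','rb'));P=cloud(c);hsv=cv2.cvtColor(c['image'],cv2.COLOR_RGB2HSV);H,S,V=cv2.split(hsv)
    X,Y,Z=P[...,0],P[...,1],P[...,2]
    red=((H<6)|(H>174))&(S>150)&(V>80)
    fx=(X>.3)&(X<.75)&(abs(Y-.05)<.15)
    yel=(H>18)&(H<32)&(S>130)&fx
    print(n)
    def rect(m,z=None,name=''):
        p=P[m&(c['z_map']>0)]
        if z is not None: p=p[abs(p[:,2]-z)<.02]
        r=cv2.minAreaRect(p[:,:2].astype(np.float32));print(name,len(p),np.round(r[0],4),np.round(r[1],4),round(r[2],2),'medz',np.median(p[:,2]).round(4), cv2.boxPoints(r).round(3).tolist())
    rect(red&fx,None,'bar');rect(yel,.09,'yel')
    rk=red&(Y<-.1)&(Y>-.5)&(X>.3)&(X<.75);rect(rk,.012,'rack')
    m=(abs(X-.5)<.25)&(Y<-.1)&(Y>-.5)&(Z>.085)&(Z<.115)&(S<80)
    k,l,st,ce=cv2.connectedComponentsWithStats(m.astype(np.uint8))
    for i in range(1,k):
        if st[i,4]>8: print('adapt',ce[i].round(1),st[i,4],np.median(P[l==i],0).round(4))
    m=(H>10)&(H<30)&(S>90)&(Z>.05)&(Z<.08)&(X>.3)
    k,l,st,ce=cv2.connectedComponentsWithStats(m.astype(np.uint8))
    for i in range(1,k):
        if st[i,4]>12: print('brass',ce[i].round(1),st[i,4],np.median(P[l==i],0).round(4),np.ptp(P[l==i],0).round(4))
E
```

```text
top
bar 49 [0.4716 0.0732] [0.1096 0.0058] 83.99 medz 0.1148 [[0.46299999952316284, 0.01899999938905239], [0.4690000116825104, 0.017999999225139618], [0.47999998927116394, 0.12700000405311584], [0.4740000069141388, 0.12800000607967377]]
yel 209 [0.5883 0.0582] [0.1424 0.1435] 82.47 medz 0.0976 [[0.5080000162124634, -0.003000000026077032], [0.6499999761581421, -0.02199999988079071], [0.6690000295639038, 0.11900000274181366], [0.5270000100135803, 0.1379999965429306]]
rack 532 [ 0.501  -0.2813] [0.069  0.2238] 78.97 medz 0.0125 [[0.38499999046325684, -0.2939999997615814], [0.6039999723434448, -0.3370000123977661], [0.6169999837875366, -0.26899999380111694], [0.39800000190734863, -0.22599999606609344]]
adapt [373.8 180.3] 22 [ 0.5959 -0.4018  0.087 ]
adapt [344.6 186.3] 41 [ 0.5724 -0.2968  0.0972]
adapt [340.8 206.5] 39 [ 0.5002 -0.2826  0.0982]
adapt [336.7 227.4] 33 [ 0.4313 -0.2679  0.0977]
brass [138.2 162. ] 55 [0.6577 0.4305 0.0639] [0.0289 0.0295 0.0155]
scene
bar 98 [0.4381 0.1137] [0.087  0.1937] 41.0 medz 0.1131 [[0.34200000762939453, 0.15800000727176666], [0.4690000116825104,
[... 274 characters left out ...]
, 0.12700000405311584], [0.5210000276565552, 0.14499999582767487]]
rack 792 [ 0.503  -0.2834] [0.0726 0.2302] 79.11 medz 0.0119 [[0.382999986410141, -0.296999990940094], [0.609000027179718, -0.3409999907016754], [0.6230000257492065, -0.26899999380111694], [0.3970000147819519, -0.22599999606609344]]
adapt [161.9 232.6] 78 [ 0.437  -0.2692  0.0981]
adapt [176.6 248.4] 72 [ 0.5067 -0.2841  0.0977]
adapt [192.6 265.4] 81 [ 0.5766 -0.2981  0.0979]
adapt [234. 286.] 9 [ 0.6907 -0.2809  0.0869]
brass [396.4  52. ] 427 [0.5345 1.2919 0.0655] [0.3572 0.5283 0.0299]
brass [326.2 132.3] 26 [0.5566 0.4414 0.0607] [0.0154 0.0279 0.0182]
brass [351.1 143.7] 69 [0.6651 0.4266 0.0628] [0.0375 0.0348 0.0206]
```

Emit:
{"api": "step_arm", "payload": {
  "increments": [
    {"offset": [-409,-429,-30],"roll": 74.5,"grip": 1},
    {"offset": [-409,-429,-30],"roll": 74.5,"grip": 1},
    {"offset": [-409,-429,-30],"roll": 74.5,"grip": 1},
    {"offset": [-409,-429,-30],"roll": 74.5,"grip": 1},
    {"offset": [-409,-429,-30],"roll": 74.5,"grip": 1},
    {"offset": [-409,-429,-30],"roll": 74.5,"grip": 1},
    {"offset": [-409,-429,-30],"roll": 74.5,"grip": 1},
    {"offset": [-409,-429,-30],"roll": 74.5,"grip": 1},
    {"offset": [-409,-429,-30],"roll": 74.5,"grip": 1},
    {"offset": [-409,-429,-30],"roll": 74.5,"grip": 1}
  ]
}}

```text
time_s: 0.93
position: [0.407, 0.2359, 0.2397]
eef_rot: [180.0, -0.0, 85.9]
contact_force: [1.7, 1.2, 0.4]
grip_width: 0.0931
finger_force: 0.0
```

```bash
cat >> h.py <<'E'
def go(x,y,z,yaw,p=None,r=None):
    s=bot.read_state();p=s['position'] if p is None else np.array(p);r=s['eef_rot'] if r is None else np.array(r)
    from scipy.spatial.transform import Rotation as R
    M=R.from_euler('xyz',r,degrees=True).as_matrix()
    print('offset',((np.array([x,y,z])-p)@M*1e3).round(1),'roll',round(-((yaw-r[2]+180)%360-180),2),'pos',p.round(4),'rpy',r.round(2),'t',round(s['time_s'],2))
E
python3 -c "
from h import *
go(.4716,.073,.22,83.3)"
```

```text
offset [-157.9   76.1   19.7] roll 2.59 pos [0.407  0.2359 0.2397] rpy [179.99  -0.    85.89] t 0.93
```

Emit:
{"api": "step_arm", "payload": {
  "increments": [
    {"offset": [-158,76,20],"roll": 2.6,"grip": 1},
    {"offset": [-158,76,20],"roll": 2.6,"grip": 1},
    {"offset": [-158,76,20],"roll": 2.6,"grip": 1},
    {"offset": [-158,76,20],"roll": 2.6,"grip": 1},
    {"offset": [-158,76,20],"roll": 2.6,"grip": 1},
    {"offset": [-158,76,20],"roll": 2.6,"grip": 1},
    {"offset": [-158,76,20],"roll": 2.6,"grip": 1}
  ]
}}

```text
time_s: 1.52
position: [0.4722, 0.0752, 0.2195]
eef_rot: [-180.0, -0.0, 83.5]
contact_force: [-0.4, 0.4, 1.1]
grip_width: 0.0929
finger_force: 0.0
```

```bash
python3 -c "
from h import *
c=grab('wrist');pickle.dump(c,open('w1.pkl','wb'));save(c,'w1.png');print(c['world_from_camera'].round(3))
P=cloud(c);H,S,V=cv2.split(cv2.cvtColor(c['image'],cv2.COLOR_RGB2HSV));X,Y,Z=P.transpose(2,0,1)
m=((H<6)|(H>174))&(S>150)&(V>60)&(Z>.07)&(abs(Y-.07)<.1);p=P[m]
r=cv2.minAreaRect(p[:,:2].astype(np.float32));print(r,np.percentile(p[:,2],[10,50,90,98]))
go(r[0][0],r[0][1],.1,83.3)"
```

```text
[[ 0.994 -0.109 -0.027  0.481]
 [-0.113 -0.965 -0.239  0.14 ]
 [-0.     0.24  -0.971  0.384]
 [ 0.     0.     0.     1.   ]]
((0.4736388027667999, 0.07741143554449081), (0.12616707384586334, 0.009811043739318848), 82.98558807373047) [0.11087045 0.11240627 0.11351754 0.11430168]
offset [  1.6   1.4 119.7] roll 0.32 pos [0.4721 0.0759 0.2197] rpy [-1.7998e+02 -2.0000e-02  8.3620e+01] t 1.57
```

View pics/w1.png

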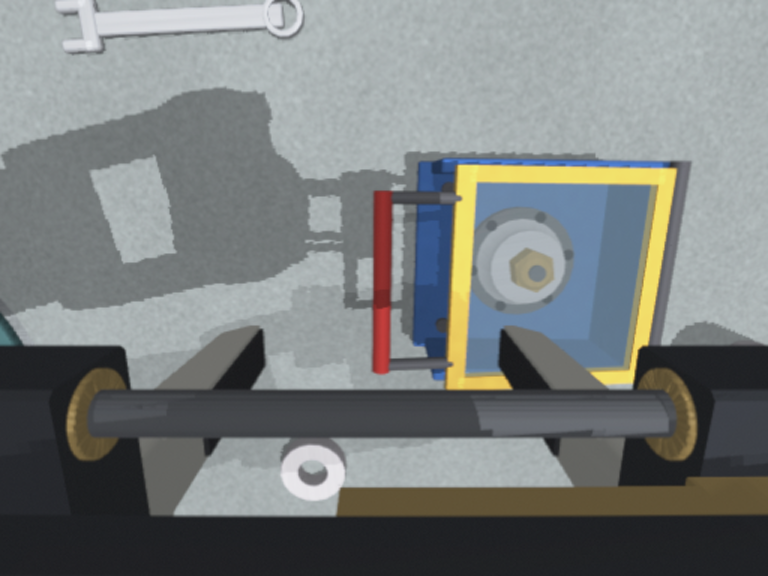

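The wrist view shows the red bar at column 382, rows 190–372, and the wrench well clear at top left. The guard is about 7° open, with a smallish hex nut at (532,270). I'll go down onto the bar with the fingers part closed.

Emit:
{"api": "step_arm", "payload": {
  "increments": [
    {"offset": [1,1,40],"roll": 0.5,"grip": 0.36},
    {"offset": [1,1,60],"roll": 0.5,"grip": 0.36},
    {"offset": [1,1,60],"roll": 0.5,"grip": 0.36},
    {"offset": [1,1,70],"roll": 0.5,"grip": 0.36},
    {"offset": [1,1,85],"roll": 0.5,"grip": 0.36},
    {"offset": [1,1,100],"roll": 0.5,"grip": 0.36},
    {"offset": [1,1,115],"roll": 0.5,"grip": 0.36},
    {"offset": [1,1,131],"roll": 0.5,"grip": 0.36},
    {"offset": [1,1,131],"roll": 0.5,"grip": 0.36},
    {"offset": [1,1,131],"roll": 0.5,"grip": 0.36}
  ]
}}

```text
time_s: 2.4
position: [0.4736, 0.0767, 0.0897]
eef_rot: [180.0, -0.0, 83.2]
contact_force: [0.6, 0.8, 0.1]
grip_width: 0.0346
finger_force: 0.0
```

Emit:
{"api": "step_arm", "payload": {
  "increments": [
    {"offset": [0,0,0],"roll": 0,"grip": 0.05},
    {"offset": [0,0,0],"roll": 0,"grip": 0.05},
    {"offset": [0,0,0],"roll": 0,"grip": 0.05},
    {"offset": [0,0,0],"roll": 0,"grip": 0.05},
    {"offset": [0,0,0],"roll": 0,"grip": 0.05}
  ],
  "force": 10
}}

```text
time_s: 2.82
position: [0.4725, 0.0763, 0.0888]
eef_rot: [-179.9, -0.0, 83.1]
contact_force: [-10.8, 2.5, 2.3]
grip_width: 0.0117
finger_force: 10.0
```

Emit:
{"api": "step_arm", "payload": {
  "increments": [
    {"offset": [0,3,-17],"roll": 0,"grip": 0.05},
    {"offset": [0,9,-40],"roll": 0,"grip": 0.05},
    {"offset": [0,18,-62],"roll": 0,"grip": 0.05},
    {"offset": [0,30,-83],"roll": 0,"grip": 0.05},
    {"offset": [0,44,-102],"roll": 0,"grip": 0.05},
    {"offset": [0,58,-117],"roll": 0,"grip": 0.05},
    {"offset": [0,73,-131],"roll": 0,"grip": 0.05},
    {"offset": [0,90,-142],"roll": 0,"grip": 0.05},
    {"offset": [0,105,-151],"roll": 0,"grip": 0.05},
    {"offset": [0,117,-156],"roll": 0,"grip": 0.05}
  ]
}}

```text
time_s: 3.65
position: [0.5904, 0.0619, 0.2476]
eef_rot: [179.9, -0.0, 83.1]
contact_force: [-10.6, -0.0, 15.5]
grip_width: 0.0115
finger_force: 10.0
```

Emit:
{"api": "step_arm", "payload": {
  "increments": [
    {"offset": [0,9,-4],"roll": 0,"grip": 0.05},
    {"offset": [0,19,-7],"roll": 0,"grip": 0.05},
    {"offset": [0,29,-10],"roll": 0,"grip": 0.05},
    {"offset": [0,39,-12],"roll": 0,"grip": 0.05},
    {"offset": [0,49,-13.5],"roll": 0,"grip": 0.05},
    {"offset": [0,59,-15],"roll": 0,"grip": 0.05},
    {"offset": [0,69,-15],"roll": 0,"grip": 0.05},
    {"offset": [0,80,-15],"roll": 0,"grip": 0.05},
    {"offset": [0,90,-15],"roll": 0,"grip": 0.05},
    {"offset": [0,98,-14],"roll": 0,"grip": 0.05}
  ]
}}

```text
time_s: 4.48
position: [0.6879, 0.05, 0.2589]
eef_rot: [180.0, 0.0, 83.1]
contact_force: [-3.0, -4.5, 4.9]
grip_width: 0.0116
finger_force: 10.0
```

Emit:
{"api": "step_arm", "payload": {
  "increments": [
    {"offset": [0,2,0],"roll": 0,"grip": 0.05},
    {"offset": [0,2,0],"roll": 0,"grip": 0.05},
    {"offset": [0,2,0],"roll": 0,"grip": 0.4},
    {"offset": [0,2,0],"roll": 0,"grip": 0.4},
    {"offset": [0,2,0],"roll": 0,"grip": 0.4},
    {"offset": [0,2,-10],"roll": 0,"grip": 0.4},
    {"offset": [0,2,-40],"roll": 0,"grip": 0.4},
    {"offset": [0,2,-75],"roll": 0,"grip": 0.4},
    {"offset": [0,-30,-90],"roll": 0,"grip": 1},
    {"offset": [0,-60,-90],"roll": 0,"grip": 1}
  ]
}}

```text
time_s: 5.32
position: [0.6276, 0.0576, 0.353]
eef_rot: [179.7, -0.1, 83.1]
contact_force: [-0.5, 0.1, 1.0]
grip_width: 0.0461
finger_force: 0.0
```

```bash
python3 -c "
from h import *
c=grab('scene');pickle.dump(c,open('scene2.pkl','wb'));save(c,'scene2.png')
P=cloud(c);H,S,V=cv2.split(cv2.cvtColor(c['image'],cv2.COLOR_RGB2HSV));X,Y,Z=P.transpose(2,0,1)
m=((H<6)|(H>174))&(S>150)&(V>60)&(Z>.2)&(Z<.32)&(abs(Y-.07)<.1)&(X>.6)&(X<.8);p=P[m];print(len(p),np.median(p,0))
go(.505,-.283,.25,-12)
go(.505,-.283,.25,78)"
```

```text
151 [0.69231402 0.0385374  0.28355913]
offset [-353.1  -77.1  102.1] roll 95.15 pos [0.6233 0.0584 0.3527] rpy [ 1.798e+02 -6.000e-02  8.315e+01] t 5.37
offset [-353.1  -77.1  102.1] roll 5.15 pos [0.6233 0.0584 0.3527] rpy [ 1.798e+02 -6.000e-02  8.315e+01] t 5.37
```

View pics/scene2.png

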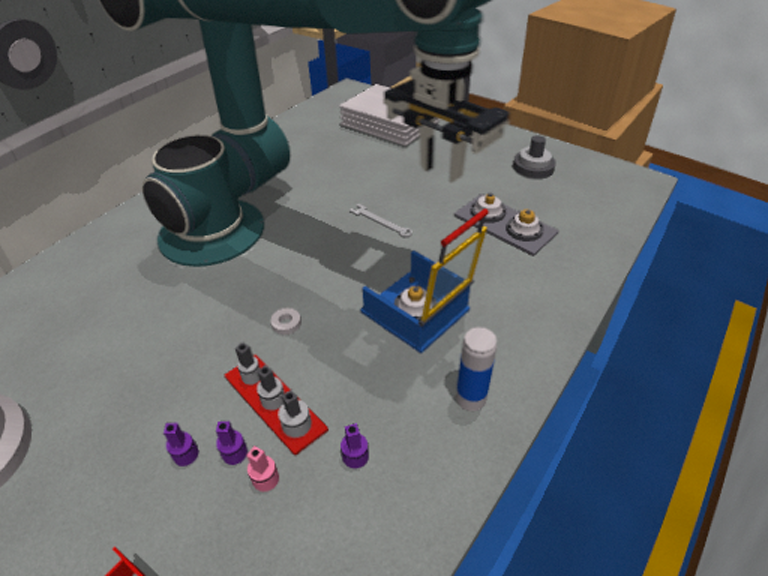

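The guard is open, with the bar at (465,226), about 97° around the hinge. Next I'll look at the nut from close by.

Emit:
{"api": "step_arm", "payload": {
  "increments": [
    {"offset": [-10,-30,0],"roll": 0,"grip": 1},
    {"offset": [-10,-65,40],"roll": 0,"grip": 1},
    {"offset": [-10,-65,80],"roll": 0,"grip": 1},
    {"offset": [-10,-65,115],"roll": 0,"grip": 1},
    {"offset": [-10,-65,115],"roll": 0,"grip": 1},
    {"offset": [-10,-65,115],"roll": 0,"grip": 1}
  ]
}}

```text
time_s: 5.87
position: [0.561, 0.0555, 0.2336]
eef_rot: [-179.9, 0.0, 83.1]
contact_force: [0.6, -0.4, 1.0]
grip_width: 0.0894
finger_force: 0.0
```

```bash
cat > nut.py <<'E'
from h import *
c=grab('wrist');pickle.dump(c,open('w2.pkl','wb'));P=cloud(c)
H,S,V=cv2.split(cv2.cvtColor(c['image'],cv2.COLOR_RGB2HSV));X,Y,Z=P.transpose(2,0,1)
m=((H>10)&(H<30)&(S>70)&(Z>.05)&(Z<.075)&(abs(X-.585)<.05)&(abs(Y-.06)<.05)).astype(np.uint8)
vv,uu=np.nonzero(m);print(len(vv),'px',uu.mean(),vv.mean())
top=m.astype(bool)&(Z>.055);p=P[top];print('med',np.median(p,0),np.percentile(p[:,2],[5,50,95]))
# silhouette on z=.061: extents by direction
q=plane(c,np.c_[uu,vv],.061)[:,:2]
hull=cv2.convexHull(q.astype(np.float32))[:,0]
a=np.radians(np.arange(0,180,5));w=[np.ptp(hull@[np.cos(t),np.sin(t)])*1e3 for t in a]
print('min,max width',min(w),max(w),np.array(w).round(1),'ctr',cv2.minAreaRect(hull)[0])
hm=(abs(Z-.045)<.006)&(np.hypot(X-.585,Y-.06)<.04)&(S<60)
hp=P[hm];print('hub',len(hp),cv2.minEnclosingCircle(hp[:,:2].astype(np.float32)))
u,v=int(uu.mean()),int(vv.mean());im=c['image'][max(0,v-60):v+60,max(0,u-80):u+80]
cv2.imwrite('pics/nut.png',cv2.resize(im[...,::-1],None,fx=5,fy=5,interpolation=cv2.INTER_CUBIC))
print(max(0,v-60),max(0,u-80))
E
python3 nut.py
```

```text
408 px 274.59313725490193 168.84803921568627
med [0.58590832 0.0610221  0.06270277] [0.05920675 0.06270277 0.06456766]
min,max width 26.66750055082534 31.104478043469125 [26.9 26.7 27.5 28.4 29.1 29.7 30.  30.1 29.9 29.6 29.  28.1 27.8 28.2
 29.1 29.7 30.1 30.5 30.9 31.1 31.1 30.8 30.3 29.6 28.8 28.3 28.2 29.
 29.6 30.  30.1 30.  29.7 29.1 28.4 27.5] ctr (0.5859619975090027, 0.059433769434690475)
hub 1257 ((0.5863544940948486, 0.058081477880477905), 0.029125448316335678)
108 194
```

View pics/nut.png

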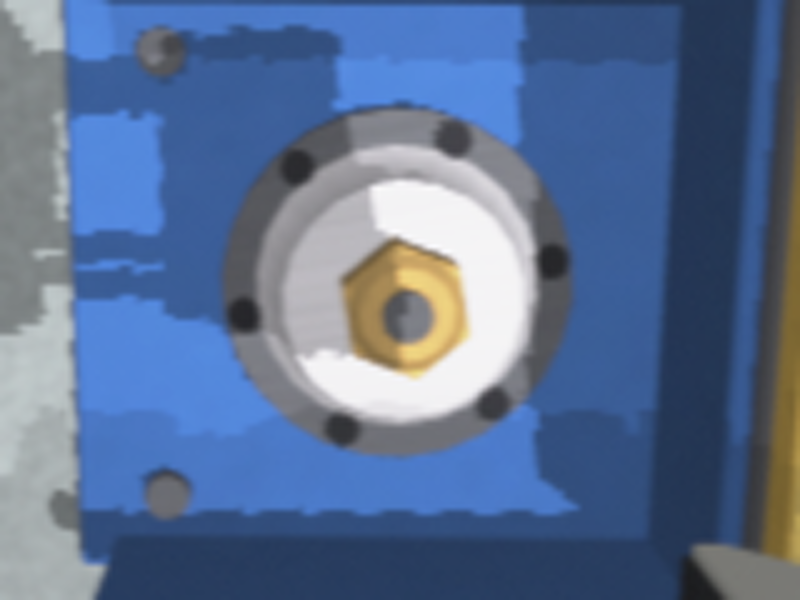

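The crop shows the nut with flats about 27–28 mm apart (343 to 468 px, against a 58 mm hub of 283 to 530 px). So this is the 28 mm nut, and socket_b is the one that fits. Now on to the rack.

Emit:
{"api": "step_arm", "payload": {
  "increments": [
    {"offset": [-342,-30,-36],"roll": 93,"grip": 1},
    {"offset": [-342,-30,-36],"roll": 93,"grip": 1},
    {"offset": [-342,-30,-36],"roll": 93,"grip": 1},
    {"offset": [-342,-30,-36],"roll": 93,"grip": 1},
    {"offset": [-342,-30,-36],"roll": 93,"grip": 1},
    {"offset": [-342,-30,-36],"roll": 93,"grip": 1},
    {"offset": [-342,-30,-36],"roll": 93,"grip": 1},
    {"offset": [-342,-30,-36],"roll": 93,"grip": 1},
    {"offset": [-342,-30,-36],"roll": 93,"grip": 1},
    {"offset": [-342,-30,-36],"roll": 93,"grip": 1}
  ]
}}

```text
time_s: 6.75
position: [0.4909, -0.2843, 0.2738]
eef_rot: [179.8, -0.2, 10.9]
contact_force: [0.5, -0.0, 0.7]
grip_width: 0.0931
finger_force: 0.0
```

```bash
python3 - <<'E'
from h import *
go(.49,-.28,.27,-10)
c=pickle.load(open('w2.pkl','rb'));print('stud',plane(c,[[275.6,171]],.068))
E
```

```text
offset [-0.1 -4.4  3.8] roll 20.94 pos [ 0.4909 -0.2843  0.2738] rpy [ 1.7982e+02 -1.5000e-01  1.0940e+01] t 6.75
stud [[0.58649113 0.05853733 0.068     ]]
```

Emit:
{"api": "step_arm", "payload": {
  "increments": [
    {"offset": [0,0,0],"roll": 21,"grip": 1},
    {"offset": [0,0,0],"roll": 21,"grip": 1},
    {"offset": [0,0,0],"roll": 21,"grip": 1},
    {"offset": [0,0,0],"roll": 21,"grip": 1}
  ]
}}

```text
time_s: 7.08
position: [0.4918, -0.2813, 0.2733]
eef_rot: [179.9, -0.2, -9.9]
contact_force: [0.5, 0.8, 1.3]
grip_width: 0.0931
finger_force: 0.0
```

```bash
cat > rack.py <<'E'
from h import *
import sys
c=grab('wrist');pickle.dump(c,open('w3.pkl','wb'));P=cloud(c);save(c,sys.argv[1])
H,S,V=cv2.split(cv2.cvtColor(c['image'],cv2.COLOR_RGB2HSV));X,Y,Z=P.transpose(2,0,1)
for x,y in((.5735,-.297),(.503,-.2835),(.434,-.2685)):
    near=np.hypot(X-x,Y-y)<.036
    m=near&(abs(Z-.098)<.004);p=P[m][:,:2].astype(np.float32)
    if len(p)>10:
        r=cv2.minAreaRect(p);print('adapter',len(p),np.round(r[0],4),np.round(r[1],4),round(r[2],1),'meanz',P[m][:,2].mean().round(4))
    m=near&(abs(Z-.052)<.006);p=P[m][:,:2].astype(np.float32)
    if len(p)>10:
        (a,b),rr=cv2.minEnclosingCircle(p);print('  shoulder',len(p),round(a,4),round(b,4),'dia',round(2e3*rr,1))
E
python3 rack.py w3.png; python3 -c "
from h import *
go(.503,-.2835,.15,-11)"
```

```text
adapter 339 [ 0.573  -0.2979] [0.02   0.0198] 72.1 meanz 0.097
  shoulder 1042 0.5731 -0.2978 dia 52.7
adapter 298 [ 0.5025 -0.284 ] [0.02   0.0199] 84.0 meanz 0.0969
  shoulder 564 0.5028 -0.2841 dia 45.6
adapter 259 [ 0.4319 -0.2699] [0.0198 0.0206] 88.2 meanz 0.0968
  shoulder 314 0.4324 -0.27 dia 38.6
offset [ 11.2   0.3 122.8] roll 1.6 pos [ 0.4917 -0.2812  0.2728] rpy [179.93  -0.18  -9.4 ] t 7.13
```

View pics/w3.png

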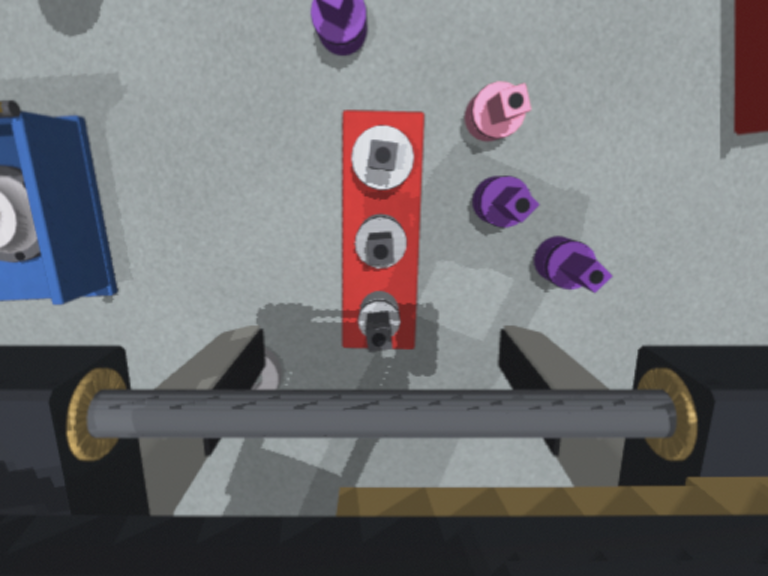

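The wrist view shows the rack sockets at (382,157), (380,243) and (378,320). Their measured outside diameters are 52.7, 45.6 and 38.6 mm, so socket_b is the middle one, with its adapter at yaw about −6°. I'll grasp it.

Emit:
{"api": "step_arm", "payload": {
  "increments": [
    {"offset": [11,1,30],"roll": -3.7,"grip": 0.6},
    {"offset": [11,1,70],"roll": -3.7,"grip": 0.6},
    {"offset": [11,1,105],"roll": -3.7,"grip": 0.6},
    {"offset": [11,1,135],"roll": -3.7,"grip": 0.6},
    {"offset": [11,1,155],"roll": -3.7,"grip": 0.6},
    {"offset": [11,1,175],"roll": -3.7,"grip": 0.6},
    {"offset": [11,1,195],"roll": -3.7,"grip": 0.6},
    {"offset": [11,1,212],"roll": -3.7,"grip": 0.6},
    {"offset": [11,1,212],"roll": -3.7,"grip": 0.6},
    {"offset": [11,1,212],"roll": -3.7,"grip": 0.6}
  ]
}}

```text
time_s: 7.97
position: [0.5021, -0.2837, 0.0587]
eef_rot: [180.0, -0.0, -5.6]
contact_force: [0.0, -0.4, 0.8]
grip_width: 0.0561
finger_force: 0.0
```

Emit:
{"api": "step_arm", "payload": {
  "increments": [
    {"offset": [0,0,0],"roll": 0,"grip": 0.1},
    {"offset": [0,0,0],"roll": 0,"grip": 0.1},
    {"offset": [0,0,0],"roll": 0,"grip": 0.1},
    {"offset": [0,0,0],"roll": 0,"grip": 0.1},
    {"offset": [0,0,0],"roll": 0,"grip": 0.1},
    {"offset": [0,0,0],"roll": 0,"grip": 0.1},
    {"offset": [0,0,0],"roll": 0,"grip": 0.1}
  ],
  "force": 30
}}

```text
time_s: 8.55
position: [0.5016, -0.2834, 0.0579]
eef_rot: [180.0, -0.0, -5.8]
contact_force: [-0.4, 0.6, -0.3]
grip_width: 0.0197
finger_force: 30.0
```

Emit:
{"api": "step_arm", "payload": {
  "increments": [
    {"offset": [0,0,-15],"roll": 0,"grip": 0.1},
    {"offset": [0,0,-35],"roll": 0,"grip": 0.1},
    {"offset": [0,0,-70],"roll": 0,"grip": 0.1},
    {"offset": [0,0,-105],"roll": 0,"grip": 0.1},
    {"offset": [0,0,-142],"roll": 0,"grip": 0.1},
    {"offset": [5,-35,-142],"roll": -2,"grip": 0.1},
    {"offset": [10,-70,-142],"roll": -4,"grip": 0.1},
    {"offset": [15,-105,-142],"roll": -6,"grip": 0.1},
    {"offset": [20,-140,-142],"roll": -8,"grip": 0.1},
    {"offset": [25,-175,-142],"roll": -8.3,"grip": 0.1}
  ]
}}

```text
time_s: 9.38
position: [0.544, -0.1102, 0.1995]
eef_rot: [-180.0, 0.0, 2.6]
contact_force: [1.4, -0.0, -2.9]
grip_width: 0.0195
finger_force: 30.0
```

```bash
python3 -c "
from h import *
go(.5863,.0585,.2,2.5)"
```

```text
offset [  49.9 -166.6   -0.5] roll 0.11 pos [ 0.544  -0.1102  0.1995] rpy [-1.7999e+02  2.0000e-02  2.6100e+00] t 9.38
```

Emit:
{"api": "step_arm", "payload": {
  "increments": [
    {"offset": [10,-33,0],"roll": 0,"grip": 0.1},
    {"offset": [20,-67,0],"roll": 0,"grip": 0.1},
    {"offset": [30,-100,0],"roll": 0,"grip": 0.1},
    {"offset": [40,-133,0],"roll": 0,"grip": 0.1},
    {"offset": [47,-157,0],"roll": 0,"grip": 0.1},
    {"offset": [50,-167,0],"roll": 0,"grip": 0.1},
    {"offset": [50,-167,0],"roll": 0,"grip": 0.1},
    {"offset": [50,-167,0],"roll": 0,"grip": 0.1}
  ]
}}

```text
time_s: 10.05
position: [0.5866, 0.0571, 0.1993]
eef_rot: [180.0, 0.0, 2.5]
contact_force: [-0.1, 0.4, -2.7]
grip_width: 0.02
finger_force: 30.0
```

```bash
python3 -c "
from h import *
c=grab('wrist');pickle.dump(c,open('w4.pkl','wb'));save(c,'w4.png');go(.5863,.0585,.2,2.5);print(bot.read_state()['contact_force'])"
```

```text
offset [-0.2 -2.  -0.5] roll -0.01 pos [0.5866 0.0565 0.1995] rpy [1.7998e+02 3.0000e-02 2.4900e+00] t 10.1
[ 0.91726867 -0.94177232 -3.84893546]
```

View pics/w4.png

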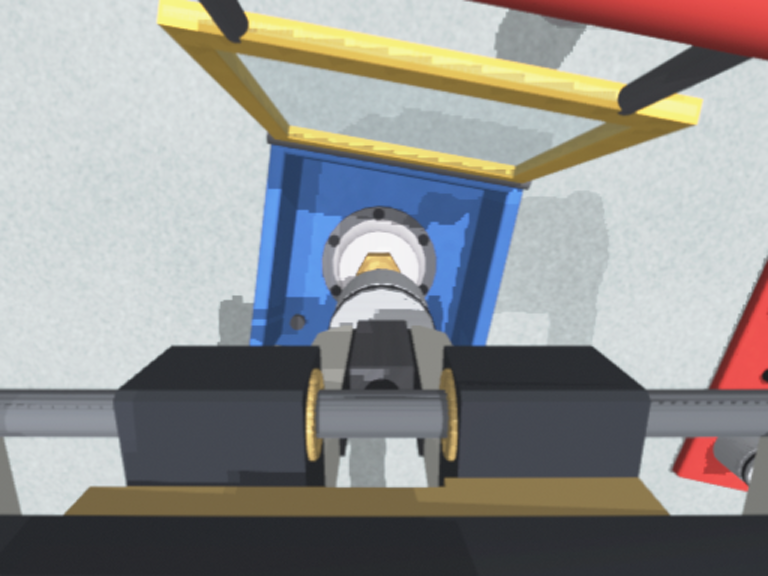

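The wrist view shows the socket upright in the fingers, and the nut (380,262) in line with it. The wrist camera is on the guard side, so I'll back off and turn half a turn for clearance.

Emit:
{"api": "step_arm", "payload": {
  "increments": [
    {"offset": [-30,-1,0],"roll": 0,"grip": 0.1},
    {"offset": [-60,-1,0],"roll": -7,"grip": 0.1},
    {"offset": [-60,-1,0],"roll": -14,"grip": 0.1},
    {"offset": [-60,-1,0],"roll": -21,"grip": 0.1},
    {"offset": [-60,-1,0],"roll": -28,"grip": 0.1},
    {"offset": [-60,-1,0],"roll": -35,"grip": 0.1},
    {"offset": [-60,-1,0],"roll": -42,"grip": 0.1},
    {"offset": [-60,-1,0],"roll": -49,"grip": 0.1},
    {"offset": [-60,-1,0],"roll": -56,"grip": 0.1},
    {"offset": [-60,-1,0],"roll": -63,"grip": 0.1}
  ]
}}

```text
time_s: 10.93
position: [0.5266, 0.0542, 0.1998]
eef_rot: [180.0, 0.0, 65.7]
contact_force: [0.1, 0.6, -2.0]
grip_width: 0.02
finger_force: 30.0
```

Emit:
{"api": "step_arm", "payload": {
  "increments": [
    {"offset": [0,0,0],"roll": -7,"grip": 0.1},
    {"offset": [0,0,0],"roll": -14,"grip": 0.1},
    {"offset": [0,0,0],"roll": -21,"grip": 0.1},
    {"offset": [0,0,0],"roll": -28,"grip": 0.1},
    {"offset": [0,0,0],"roll": -35,"grip": 0.1},
    {"offset": [0,0,0],"roll": -42,"grip": 0.1},
    {"offset": [0,0,0],"roll": -49,"grip": 0.1},
    {"offset": [0,0,0],"roll": -56,"grip": 0.1},
    {"offset": [0,0,0],"roll": -63,"grip": 0.1},
    {"offset": [0,0,0],"roll": -70,"grip": 0.1}
  ]
}}

```text
time_s: 11.77
position: [0.5266, 0.0542, 0.1998]
eef_rot: [-180.0, 0.0, 135.7]
contact_force: [0.2, -0.4, -2.4]
grip_width: 0.0199
finger_force: 30.0
```

Emit:
{"api": "step_arm", "payload": {
  "increments": [
    {"offset": [0,0,0],"roll": -7,"grip": 0.1},
    {"offset": [0,0,0],"roll": -14,"grip": 0.1},
    {"offset": [0,0,0],"roll": -21,"grip": 0.1},
    {"offset": [0,0,0],"roll": -28,"grip": 0.1},
    {"offset": [0,0,0],"roll": -35,"grip": 0.1},
    {"offset": [0,0,0],"roll": -42,"grip": 0.1},
    {"offset": [0,0,0],"roll": -47,"grip": 0.1},
    {"offset": [0,0,0],"roll": -47,"grip": 0.1},
    {"offset": [0,0,0],"roll": -47,"grip": 0.1}
  ]
}}

```text
time_s: 12.52
position: [0.5267, 0.0546, 0.1998]
eef_rot: [-180.0, 0.0, -177.7]
contact_force: [0.0, -1.1, -2.9]
grip_width: 0.0197
finger_force: 30.0
```

```bash
python3 -c "
from h import *
go(.5863,.0585,.2,-177.5)
c=grab('wrist');pickle.dump(c,open('w5.pkl','wb'));save(c,'w5.png')
P=cloud(c);X,Y,Z=P.transpose(2,0,1);s=bot.read_state()['position']
m=(np.hypot(X-s[0],Y-s[1])<.035)&(abs(Z-(s[2]-.006))<.004);p=P[m];print('shoulder',len(p),p.mean(0) if len(p) else 0)
H,S,V=cv2.split(cv2.cvtColor(c['image'],cv2.COLOR_RGB2HSV))
m=(H>10)&(H<30)&(S>70)&(Z>.05)&(Z<.075)&(np.hypot(X-.586,Y-.059)<.03);v,u=np.nonzero(m);print(len(v));q=plane(c,np.c_[u,v],.061)
print(q.min(0),q.max(0))"
```

```text
offset [-59.7   1.5  -0.2] roll -0.25 pos [0.5267 0.0546 0.1998] rpy [-1.7999e+02  1.0000e-02 -1.7775e+02] t 12.52
shoulder 1260 [0.51375966 0.05352664 0.19290286]
0Traceback (most recent call last):
  File "<string>", line 8, in <module>
    m=(H>10)&(H<30)&(S>70)&(Z>.05)&(Z<.075)&(np.hypot(X-.586,Y-.059)<.03);v,u=np.nonzero(m);print(len(v));q=plane(c,np.c_[u,v],.061)
                                                                                                            ~~~~~^^^^^^^^^^^^^^^^^^^
  File "h.py", line 17, in plane
    p=cv2.undistortPoints(np.array(uv,np.float32).reshape(-1,1,2),c['K'],np.array(c['dist'])).reshape(-1,2)
      ~~~~~~~~~~~~~~~~~~~^^^^^^^^^^^^^^^^^^^^^^^^^^^^^^^^^^^^^^^^^^^^^^^^^^^^^^^^^^^^^^^^^^^^
cv2.error: OpenCV(4.12.0) /io/opencv/modules/calib3d/src/undistort.dispatch.cpp:347: error: (-215:Assertion failed) CV_IS_MAT(_src) && CV_IS_MAT(_dst) && (_src->rows == 1 || _src->cols == 1) && (_dst->rows == 1 || _dst->cols == 1) && _src->cols + _src->rows - 1 == _dst->rows + _dst->cols - 1 && (CV_MAT_TYPE(_src->type) == CV_32FC2 || CV_MAT_TYPE(_src->type) == CV_64FC2) && (CV_MAT_TYPE(_dst->type) == CV_32FC2 || CV_MAT_TYPE(_dst->type) == CV_64FC2) in function 'cvUndistortPointsInternal'
```

View pics/w5.png

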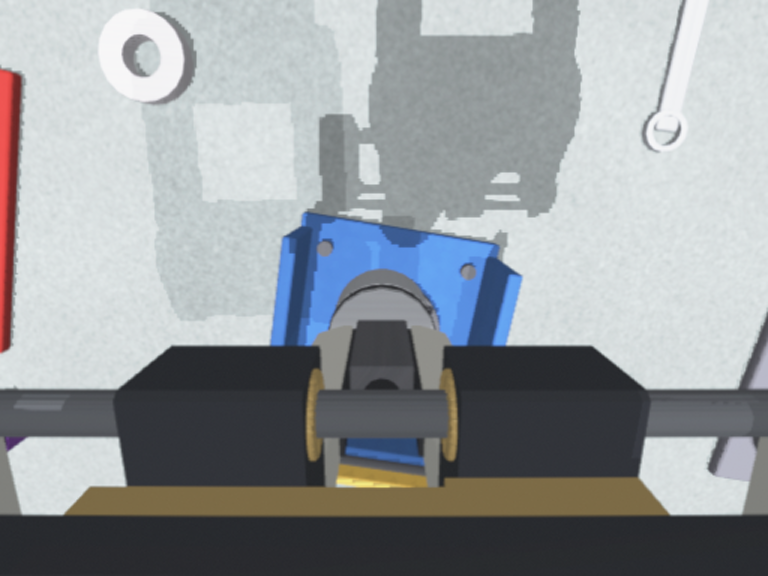

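The picture now has the near side of the fixture in view, with the socket centred at column 383. I'll move over the nut and go down.

Emit:
{"api": "step_arm", "payload": {
  "increments": [
    {"offset": [-30,1,0],"roll": 0,"grip": 0.1},
    {"offset": [-50,1.5,0],"roll": 0,"grip": 0.1},
    {"offset": [-60,1.5,0],"roll": 0,"grip": 0.1},
    {"offset": [-60,1.5,15],"roll": 0,"grip": 0.1},
    {"offset": [-60,1.5,35],"roll": 0,"grip": 0.1},
    {"offset": [-60,1.5,55],"roll": 0,"grip": 0.1},
    {"offset": [-60,1.5,70],"roll": 0,"grip": 0.1},
    {"offset": [-60,1.5,77],"roll": 0,"grip": 0.1},
    {"offset": [-60,1.5,77],"roll": 0,"grip": 0.1},
    {"offset": [-60,1.5,77],"roll": 0,"grip": 0.1}
  ]
}}

```text
time_s: 13.4
position: [0.5863, 0.0596, 0.1228]
eef_rot: [-180.0, -0.0, -177.5]
contact_force: [0.2, 0.9, -1.7]
grip_width: 0.0202
finger_force: 30.0
```

Emit:
{"api": "step_arm", "payload": {
  "increments": [
    {"offset": [0,0,4],"roll": 0,"grip": 0.1},
    {"offset": [0,0,7],"roll": 0,"grip": 0.1},
    {"offset": [0,0,10],"roll": 0,"grip": 0.1},
    {"offset": [0,0,13],"roll": 0,"grip": 0.1},
    {"offset": [0,0,15],"roll": 0,"grip": 0.1},
    {"offset": [0,0,15],"roll": 0,"grip": 0.1}
  ]
}}

```text
time_s: 13.9
position: [0.5865, 0.0597, 0.1072]
eef_rot: [-180.0, -0.0, -177.5]
contact_force: [1.1, 0.2, -1.5]
grip_width: 0.02
finger_force: 30.0
```

Emit:
{"api": "step_arm", "payload": {
  "increments": [
    {"offset": [0,0,3],"roll": 0,"grip": 0.1},
    {"offset": [0,0,6],"roll": 0,"grip": 0.1},
    {"offset": [0,0,9],"roll": 0,"grip": 0.1},
    {"offset": [0,0,12],"roll": 0,"grip": 0.1},
    {"offset": [0,0,14],"roll": 0,"grip": 0.1},
    {"offset": [0,0,14],"roll": 0,"grip": 0.1}
  ]
}}

```text
time_s: 14.4
position: [0.5864, 0.0597, 0.0929]
eef_rot: [-180.0, -0.1, -177.5]
contact_force: [-3.5, -0.8, -5.6]
grip_width: 0.02
finger_force: 30.0
```

Emit:
{"api": "step_arm", "payload": {
  "increments": [
    {"offset": [0,0,1],"roll": 0,"grip": 0.1},
    {"offset": [0,0,2],"roll": 0,"grip": 0.1},
    {"offset": [0,0,3],"roll": 0,"grip": 0.1},
    {"offset": [0,0,3],"roll": 0,"grip": 0.1}
  ]
}}

```text
time_s: 14.73
position: [0.5864, 0.0597, 0.0909]
eef_rot: [-180.0, -0.0, -177.5]
contact_force: [-5.4, 0.3, 2.9]
grip_width: 0.02
finger_force: 30.0
```

Emit:
{"api": "step_arm", "payload": {
  "increments": [
    {"offset": [1,1,0],"roll": 0,"grip": 0.1},
    {"offset": [1,2,0],"roll": 0,"grip": 0.1},
    {"offset": [1,2,0],"roll": 0,"grip": 0.1}
  ]
}}

```text
time_s: 14.98
position: [0.5859, 0.0605, 0.0909]
eef_rot: [-179.9, 0.1, -177.5]
contact_force: [-1.0, -11.0, -1.9]
grip_width: 0.0203
finger_force: 30.0
```

Emit:
{"api": "step_arm", "payload": {
  "increments": [
    {"offset": [0,-1,0],"roll": 0,"grip": 0.1},
    {"offset": [0,-2,0],"roll": 0,"grip": 0.1},
    {"offset": [0,-3,0],"roll": 0,"grip": 0.1},
    {"offset": [0,-4,0],"roll": 0,"grip": 0.1},
    {"offset": [0,-4,0],"roll": 0,"grip": 0.1}
  ]
}}

```text
time_s: 15.4
position: [0.586, 0.0581, 0.0909]
eef_rot: [179.9, 0.0, -177.5]
contact_force: [1.0, 5.0, -0.0]
grip_width: 0.0196
finger_force: 30.0
```

Emit:
{"api": "step_arm", "payload": {
  "increments": [
    {"offset": [0,1.3,0],"roll": 0,"grip": 0.1},
    {"offset": [0,1.3,1],"roll": 0,"grip": 0.1},
    {"offset": [0,1.3,2],"roll": 0,"grip": 0.1},
    {"offset": [0,1.3,2],"roll": 0,"grip": 0.1},
    {"offset": [0,1.3,2],"roll": 0,"grip": 0.1}
  ]
}}

```text
time_s: 15.82
position: [0.5861, 0.059, 0.0908]
eef_rot: [-180.0, 0.1, -177.5]
contact_force: [-8.2, -0.7, 17.6]
grip_width: 0.0198
finger_force: 30.0
```

```bash
python3 - <<'E'
from h import *
s=bot.read_state();print(s['position'],s['contact_force'],s['wrist_torque'])
c=grab('scene');save(c,'end.png');P=cloud(c);H,S,V=cv2.split(cv2.cvtColor(c['image'],cv2.COLOR_RGB2HSV));X,Y,Z=P.transpose(2,0,1)
m=((H<6)|(H>174))&(S>150)&(V>60)&(Z>.2)&(Z<.32)&(abs(Y-.07)<.1)&(X>.6)&(X<.8);p=P[m];print('bar',len(p),np.median(p,0))
for x,y in((.573,-.298),(.432,-.27)):
    m=(np.hypot(X-x,Y-y)<.03)&(abs(Z-.098)<.006);print(m.sum(),P[m].mean(0))
E
```

```text
[0.58609774 0.05895264 0.0908285 ] [-8.19154664 -0.71046295 17.64567892] [ 0.00200102  1.76581238 -0.03704158]
bar 154 [0.69206684 0.04109217 0.28361327]
69 [ 0.57373136 -0.29772663  0.09836699]
59 [ 0.43434777 -0.26849676  0.09816913]
```

View pics/end.png

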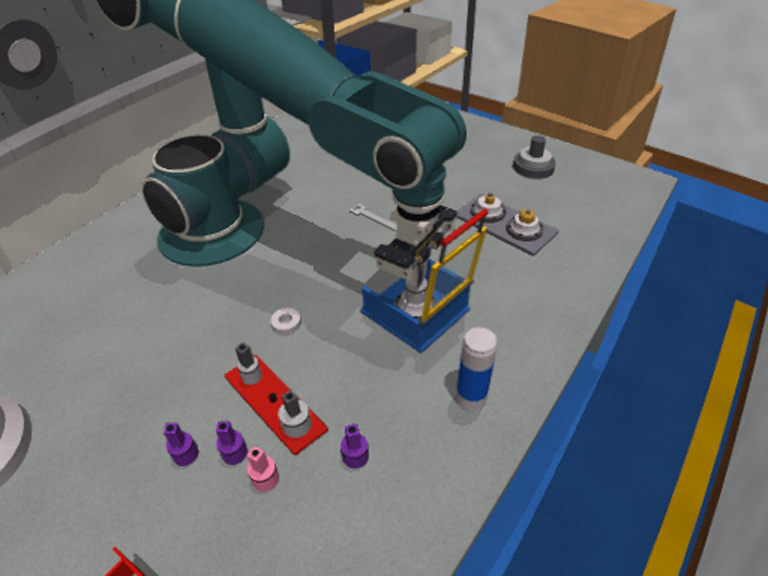

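The final view shows the socket on the nut at (415,295), the guard open, sockets a and c still on their pegs, and the can, ring and wrench where they were.

```bash
python3 -c "
from cell import bot
print(bot.job_done())"
```

```text
the job is handed in; nothing more can be done
None
```

I opened the guard onto its stop and left socket_b pushed fully down on the fixture's 28 mm nut, upright and gripped at 30 N; the job is handed in at about 16 s, but no verdict came back. I chose socket_b by camera measurement and confirmed the snug fit by feeling its side play on the nut, so sockets a and c were never tried and stayed on their pegs.

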